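Show the lemon job: zest, squeeze, catch

TASK

Show a new kitchen helper the lemon job without picking anything up: point down at the box grater, fingertips two or three centimetres above the middle of its handle, for two seconds, then push the lemon squeezer's raised lever arm all the way down from above with the fingertips, not gripping it or lifting it higher. Last, point in the same way at the smaller of the two blue bowls, just above the middle of its mouth, for two seconds, and finish still pointing there. Do not touch the grater or either bowl, do not point at the larger bowl, and leave the lid and pestle where they are.

Things in the scene. Friction and masses are not known exactly. Their poses are not given: they have to be found in the camera images.
- grater: stainless steel box grater, the tallest thing of the cluster: 108 x 92 mm plastic foot, 150 mm tall tapering steel panels, black plastic top and an arched handle, 190 mm tall in all. Loose, stands upright. Origin: centre of its underside, z up, x along its 108 mm side.
- grater_top (a point): point on the grater's upright centre line at the very top of its arched handle, 190 mm above the table.
- squeezer: white plastic lemon squeezer, fixed to the table. Base 190 x 100 x 14 mm, cup of 82 mm outer diameter with rim 60 mm high centred 20 mm in front of the origin (-x), two hinge cheeks 100 mm high at 75 mm behind the origin (+x). Origin: centre of its underside; its own -x is its front, towards which the lever reaches when shut.
- lever (a joint): hinge of the squeezer's lever arm, rad. 0 = shut: arm level, fully down, its upper face 93 mm above the table. Grows as the arm's free end is raised; stop at 1.15. The hinge axis is level, 85 mm above the table, 75 mm behind the squeezer's origin. The arm is 220 mm long from the axis, 16 mm thick, 34 mm wide (50 mm over its last 60 mm). Stiff with friction: it stays where it is left and yields to about 1.5 N at its free end.
- lever_pad (a point): centre of the upper face of the wide free end of the lever arm, 190 mm from the hinge axis; moves with the arm. Its x axis runs along the arm towards the hinge, its z axis is square out of the upper face.
- bowl_small: the smaller of two alike blue ceramic bowls, 100 mm across the rim, 45 mm high, loose, empty. Origin: centre of its underside, z up. The two bowls may stand in either of two places.
- bowl_small_rim (a point): centre of the small bowl's mouth, at rim height, 45 mm above the table.
- bowl_large: the larger blue ceramic bowl, 150 mm across the rim, 65 mm high, loose, empty; bystander. Origin: centre of its underside.
- bowl_large_rim (a point): centre of the large bowl's mouth, at rim height, 65 mm above the table.
- lid: small aluminium lid, 56 mm across, 24 mm high with its knob, loose; bystander. Origin: centre of its underside.
- pestle: wooden pestle lying on the table, 150 mm long, 34 mm thick, loose; bystander. Origin: under its middle, on the table; x along its length.
Mind the look-alikes: they are no part of the job. Of the things shaped like the grater, the stainless one is meant.

How it is judged:
By the outcome, as a careful person would: the job done as asked, in the order asked, and still so for the second after the job is handed in, with the robot touching nothing.
It also fails if it takes over 67 s, if anything falls off the work surface, if the arm or the gripper's body presses on something with over 40 N, if the wrist force passes 120 N, or if a joint passes its speed limit or range.

ROBOT

A 6-joint arm with a two-finger parallel gripper is mounted at the origin on the work surface. World frame = base frame: x ahead of the robot, y to its left, z up, the work surface at z = 0. Lengths are in m, angles in degrees, forces in N, time in s.
With the tool pointing down it reaches from about 0.375 to 0.9 m from the base axis. Payload 3.1 kg.
Tool frame: the origin (TCP) lies on the centre line of the jaws, within the pads' length; the fingertips stand 25 mm ahead of it and the grasp point (between the pads) lies 6 mm ahead of it; y points along the fingers, x is the direction in which the jaws open and shut, and the axes are right-handed (so a half turn about y gives the same grasp; the last joint's range is limited). The gripper opens to 87 mm and grips with 3 to 60 N. Pads are 19 mm wide; open, the fingers measure 117 mm over their backs; the gripper's body (75 mm by 190 mm) begins 51 mm behind the grasp point.
Start: joints at [54.23, 30.224, 82.088, -0, 67.689, -10.227], TCP at [0.269, 0.564, 0.248] pointing down, gripper open.
Joint ranges: [-176.69, 176.69], [-43.24, 126.21], [12.49, 139.97], [-82, 262], [0, 151.66], [-163.58, 163.58]. Speed limits (degrees/s): [159.86, 159.86, 180, 180, 180, 180].

INTERFACE

Orientations are given as a 3x3 rotation matrix whose columns are the frame's x, y, z axes.
In Python, from rig import * gives the robot as it stands.
- The arm moves only by the tool play_rows, never from a script. Its argument "commands" is a list of rows, each a list of 2 entries, a list of its own where there are three numbers: the shift along the world's x, y, z in m, then the turn, a rotation vector about the world's x, y, z in rad. A call has 1 to 10 rows; each row is the pose to reach, as a shift and turn from the pose commanded when the call began; what a row does not reach only later rows make up. A row lasts 1/8 s, in which the tool goes at most 62.5 mm and 10.7 degrees, less where a joint would pass 70% of its speed; a pose out of reach is approached as far as the arm can. A call with a gripper value outside its range is refused whole. "gripper" is the finger opening in m, from 0 to 0.087, set as the call begins (left out, the last holds). The fingers move at their own pace and stop on an object; the grip force is fixed at half the most. Time passes only in rows, so rows that repeat a pose let the fingers close. It gives the time, the measured TCP pose, the force and the opening at its end, in the units of the state.
- read_state(): the state, without advancing time (a new reading comes with each control period).
- capture(name): name is "side" or "top"; returns a dict with "frame" (384x512x3 uint8, red, green, blue), "depth" (384x512 float32, m along the optical axis (not along the pixel's ray), 0 where there is no reading), "mtx" (3x3 intrinsics, pixels), "cam_to_world" (4x4, takes a point from camera to world coordinates). Camera axes: x right, y down, z forward; pixel columns grow to the right and rows downward; lengths in m; the calibration is good to about 2 mm. A picture is of the moment at which its call begins.
- hand_in(): hands the job in, once; it reports no verdict.
The state is a dict: "time_s": time; "joint_positions": joint angles; "qvel": joint speeds; "tau": joint torques, N m; "position": TCP position; "tcp_rot": TCP orientation; "force": force on the tool from outside, world axes, zero at the start; "moment": the same for the moment, N m; "opening": opening from 0.0 (shut) to 1.0 (fully open).
Only numpy, scipy, OpenCV 4.12 (cv2) and the standard library are available. Lean on these libraries where they do the work, as an engineer would, in place of code of your own. Each camera call takes 0.05 s, during which the arm holds its last target. There are 200 camera calls.

## Working session

There is one attempt and no reset: what is moved stays moved. The work goes in short steps, Python scripts to look and compute and a tool call to move; the robot and the scene stay as the last step left them, time stands still between calls to the robot, and variables do not carry over. Pictures are saved under pics/ and viewed, about 8 in all and at most 12, crops included, and the job is handed in when it is done.

Besides the shell and the picture viewer there is one more tool, called after "Call:" as a command line: name --argument value ..., lists and objects as JSON in quotes. play_rows: Moves the arm, as the interface text tells. Its arguments: {"type":"object","properties":{"commands":{"type":"array"},"gripper":{"type":"number"}},"required":["commands"]}

```bash
mkdir -p pics; cat > h.py <<'E'
from rig import *
import numpy as np, cv2
def snap(n,save):
    c=capture(n); np.savez('%s.npz'%n,**c)
    cv2.imwrite('pics/'+save,cv2.resize(c['frame'][:,:,::-1],(768,576)))
    return c
def cloud(c):
    d=c['depth']; K=c['mtx']; v,u=np.mgrid[:d.shape[0],:d.shape[1]]
    p=np.stack([(u-K[0,2])/K[0,0]*d,(v-K[1,2])/K[1,1]*d,d],-1)
    w=p@c['cam_to_world'][:3,:3].T+c['cam_to_world'][:3,3]; w[d==0]=np.nan
    return w
E
python3 - <<'E'
from h import *
for n in('top','side'):
    c=snap(n,n+'1.png'); print(c['cam_to_world'].round(3))
s=read_state();print(s['time_s'],s['position'],s['tcp_rot'],s['force'],s['opening'])
E
```

```text
[[ 0.000e+00 -9.800e-01  2.010e-01  3.420e-01]
 [-1.000e+00 -1.000e-03 -4.000e-03 -3.000e-03]
 [ 4.000e-03 -2.010e-01 -9.800e-01  1.525e+00]
 [ 0.000e+00  0.000e+00  0.000e+00  1.000e+00]]
[[ 0.98  -0.125  0.156  0.402]
 [-0.2   -0.564  0.802 -1.14 ]
 [-0.013 -0.816 -0.577  0.955]
 [ 0.     0.     0.     1.   ]]
0.1 [0.26908253 0.56341835 0.24664116] [[ 4.31157253e-01 -1.15832111e-03 -9.02276056e-01]
 [ 9.02274654e-01 -1.62708036e-03  4.31158672e-01]
 [-1.96749585e-03 -9.99998005e-01  3.43596282e-04]] [ 0.03225049  0.06255736 -0.51974996] 1.0006453880090527
```

View pics/top1.png

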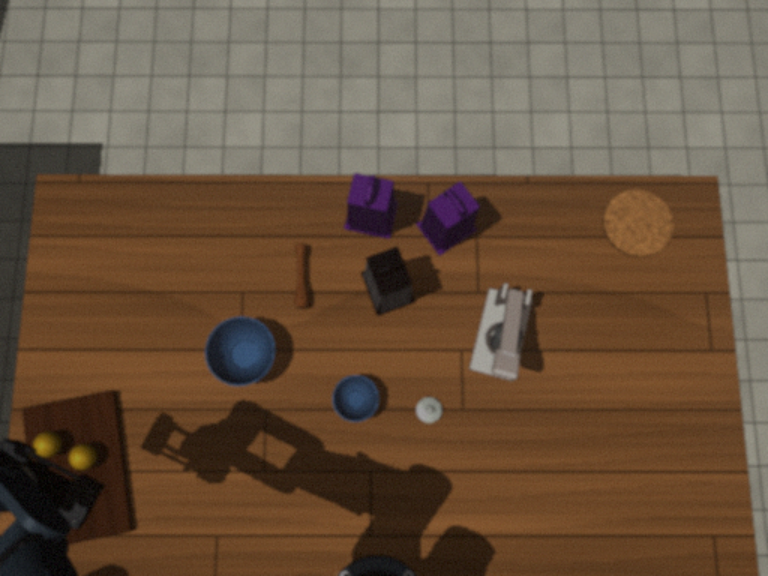

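View pics/side1.png

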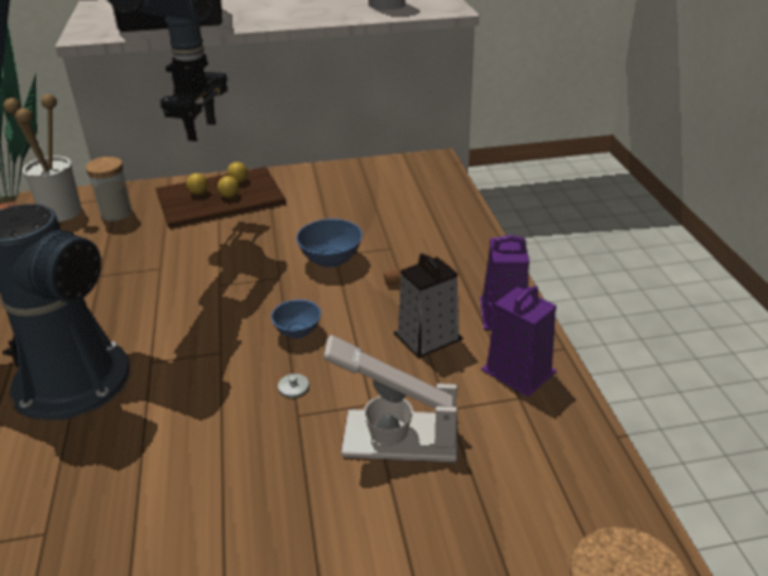

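Top view (768x576) shows these candidates:
- **Grater:** stainless with black top at (388,280), purple ones at (371,205) and (450,218). I choose the stainless one, at (430,300) in the side view.
- **Bowls:** small at (356,398), large at (240,352).
- **Squeezer:** (505,335), with its lever raised towards the robot.

The lid is at (429,410) and the pestle at (303,275).

```bash
cat > m.py <<'E'
from h import *
T=dict(np.load('top.npz'));S=dict(np.load('side.npz'))
wt,ws=cloud(T),cloud(S); P=np.vstack([wt.reshape(-1,3),ws.reshape(-1,3)]);P=P[~np.isnan(P).any(1)]
def at(w,u,v):return w[int(v/1.5),int(u/1.5)].round(3)
for n,u,v in[('grater',388,265),('small',356,398),('large',240,352),('lid',429,410),('pestle',303,275),('lever pad',506,365),('hinge',515,295)]:print(n,at(wt,u,v))
def ccl(w,u,v,r): 
    q=w[int(v/1.5)-r:int(v/1.5)+r,int(u/1.5)-r:int(u/1.5)+r].reshape(-1,3);return q[~np.isnan(q).any(1)]
for n,u,v,h,r in[('small',356,398,.045,22),('large',240,352,.065,30)]:
    q=ccl(wt,u,v,r);q=q[q[:,2]>h-.008];c,rad=cv2.minEnclosingCircle(q[:,:2].astype(np.float32));print(n,c,rad,q[:,2].max())
    # side view mask
    b=P[(np.hypot(*(P[:,:2]-c).T)<rad+.02)&(P[:,2]>h-.008)&(P[:,2]<h+.008)];print('  both',cv2.minEnclosingCircle(b[:,:2].astype(np.float32)))
# grater
g=at(wt,388,280)
for nm,w in(('t',wt),('s',ws)):
    q=w.reshape(-1,3);q=q[~np.isnan(q).any(1)];q=q[np.hypot(*(q[:,:2]-g[:2]).T)<.09]
    for a,b in((.008,.03),(.14,.16),(.16,.175),(.178,.2)):
        k=q[(q[:,2]>a)&(q[:,2]<b)]
        if len(k):print('grater',nm,a,len(k),k.min(0).round(3),k.max(0).round(3),k.mean(0).round(3),cv2.minAreaRect(k[:,:2].astype(np.float32)))
# lever
for nm,w in(('t',wt),('s',ws)):
    q=w.reshape(-1,3);q=q[~np.isnan(q).any(1)];l=at(wt,506,365)
    q=q[(np.hypot(*(q[:,:2]-l[:2]).T)<.2)&(q[:,2]>.105)&(abs(q[:,1]-l[1])<.07)]
    c=q.mean(0);U,s,V=np.linalg.svd(q-c,full_matrices=False);t=(q-c)@V[0]
    print('lever',nm,len(q),c.round(3),V.round(3).tolist(),q[t.argmin()].round(3),q[t.argmax()].round(3))
    b=w.reshape(-1,3);b=b[~np.isnan(b).any(1)];b=b[(np.hypot(*(b[:,:2]-l[:2]).T)<.2)&(b[:,2]>.009)&(b[:,2]<.019)]
    print('base',len(b),cv2.minAreaRect(b[:,:2].astype(np.float32)))
c1=T['frame'][120:280,190:370,::-1];c2=S['frame'][150:310,190:370,::-1]
cv2.imwrite('pics/crop1.png',cv2.resize(np.hstack([c1,c2]),(800,356),interpolation=cv2.INTER_CUBIC))
E
python3 m.py
```

```text
grater [ 0.691 -0.023  0.157]
small [0.429 0.045 0.   ]
large [0.53  0.301 0.007]
lid [ 0.402 -0.114  0.024]
pestle [0.699 0.163 0.028]
lever pad [ 0.481 -0.251  0.195]
hinge [ 0.64  -0.293  0.099]
small (0.42612600326538086, 0.04382406547665596) 0.04958397150039673 0.052278750748259384
  both ((0.424938827753067, 0.046642906963825226), 0.05367789417505264)
large (0.5252647399902344, 0.2896649241447449) 0.07503584027290344 0.07613095373616185
  both ((0.5222349762916565, 0.28875041007995605), 0.07814250886440277)
grater t 0.008 99 [ 0.577 -0.112  0.008] [0.704 0.059 0.03 ] [ 0.635 -0.028  0.014] ((0.6367700695991516, -0.024770505726337433), (0.1712455004453659, 0.12061100453138351), 83.97698974609375)
grater t 0.14 331 [ 0.626 -0.072  0.14 ] [0.726 0.017 0.16 ] [ 0.675 -0.025  0.157] ((0.6780350804328918, -0.026914160698652267), (0.08725030720233917, 0.06998676806688309), 20.199480056762695)
grater t 0.16 227 [ 0.632 -0.071  0.16 ] [0.728 0.014 0.172] [ 0.674 -0.029  0.162] ((0.6764143109321594, -0.02694152668118477), (0.08443748950958252, 0.06921827793121338), 21.996583938598633)
gr
[... 808 characters left out ...]
0.178] [0.69  0.    0.191] [ 0.677 -0.031  0.184] ((0.6764124631881714, -0.0291969645768404), (0.009797625243663788, 0.06105790287256241), 23.117687225341797)
lever t 772 [ 0.534 -0.265  0.16 ] [[-0.825, 0.216, 0.523], [0.202, 0.976, -0.083], [-0.528, 0.037, -0.848]] [ 0.661 -0.273  0.108] [ 0.46  -0.246  0.205]
base 878 ((0.4859623610973358, -0.25414133071899414), (0.3825685679912567, 0.3743820786476135), 45.39595413208008)
lever s 1272 [ 0.535 -0.274  0.153] [[0.811, -0.235, -0.536], [0.456, 0.828, 0.326], [0.368, -0.509, 0.779]] [ 0.456 -0.258  0.2  ] [ 0.628 -0.29   0.105]
base 1461 ((0.5031697154045105, -0.23807531595230103), (0.13961106538772583, 0.3586103916168213), 55.08036804199219)
```

View pics/crop1.png

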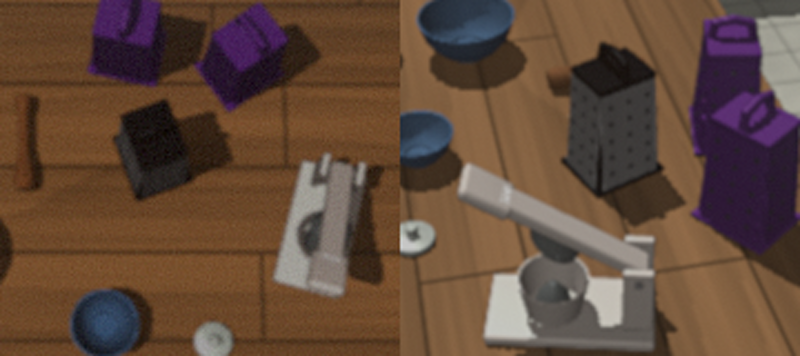

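Crop: the stainless grater (black top) stands apart from the purple pair and is the right choice. Its handle top measures (0.677, -0.028, 0.19), and the foot comes out at 106x92 mm, which agrees with the description. The small bowl is at (0.426, 0.044) with radius 50 mm. The lever is up about 0.55 rad with its pad near (0.484, -0.252, 0.191). I'll move to the grater with the fingers shut.

Call:
play_rows --commands '[[[0.01,-0.015,0.02],[0,0,0]],[[0.035,-0.05,0.04],[0,0,0]],[[0.06,-0.087,0.055],[0,0,0]],[[0.086,-0.124,0.055],[0,0,0]],[[0.112,-0.161,0.055],[0,0,0]],[[0.138,-0.198,0.055],[0,0,0]],[[0.164,-0.235,0.055],[0,0,0]],[[0.19,-0.272,0.055],[0,0,0]],[[0.214,-0.309,0.055],[0,0,0]],[[0.24,-0.346,0.055],[0,0,0]]]' --gripper 0

```text
time_s: 1.35
position: [0.5102, 0.2156, 0.3041]
tcp_rot: [[0.432, 0.002, -0.902], [0.902, -0.0, 0.432], [0.001, -1.0, -0.001]]
force: [-0.7, -0.9, -0.7]
opening: 0.021
```

Call:
play_rows --commands '[[[0.025,-0.037,0],[0,0,0]],[[0.05,-0.074,0],[0,0,0]],[[0.075,-0.111,0],[0,0,0]],[[0.1,-0.148,0],[0,0,0]],[[0.125,-0.185,0],[0,0,0]],[[0.15,-0.22,0],[0,0,0]],[[0.163,-0.24,0],[0,0,0]],[[0.168,-0.246,0],[0,0,0]],[[0.168,-0.246,0],[0,0,0]],[[0.168,-0.246,0],[0,0,0]]]'

```text
time_s: 2.6
position: [0.6767, -0.0266, 0.3027]
tcp_rot: [[0.43, -0.001, -0.903], [0.903, 0.001, 0.43], [0.0, -1.0, 0.001]]
force: [-0.2, 0.2, 0.8]
opening: 0.005
```

Call:
play_rows --commands '[[[0,-0.001,-0.015],[0,0,0]],[[0,-0.001,-0.035],[0,0,0]],[[0,-0.001,-0.055],[0,0,0]],[[0,-0.001,-0.062],[0,0,0]],[[0,-0.001,-0.062],[0,0,0]],[[0,-0.001,-0.062],[0,0,0]]]'

```text
time_s: 3.35
position: [0.6779, -0.029, 0.2414]
tcp_rot: [[0.431, 0.002, -0.902], [0.902, -0.0, 0.431], [0.0, -1.0, -0.002]]
force: [0.6, -0.6, 0.4]
opening: 0.008
```

```bash
python3 - <<'E'
from h import *
c=snap('side','side2.png'); s=read_state(); print(s['time_s'],s['position'],s['force'])
cv2.imwrite('pics/crop2.png',cv2.resize(c['frame'][60:240,190:390,::-1],(800,600)[::1]))
E
```

```text
3.4 [ 0.67799636 -0.02912     0.24152413] [0.11452967 0.77569694 0.249183  ]
```

View pics/crop2.png

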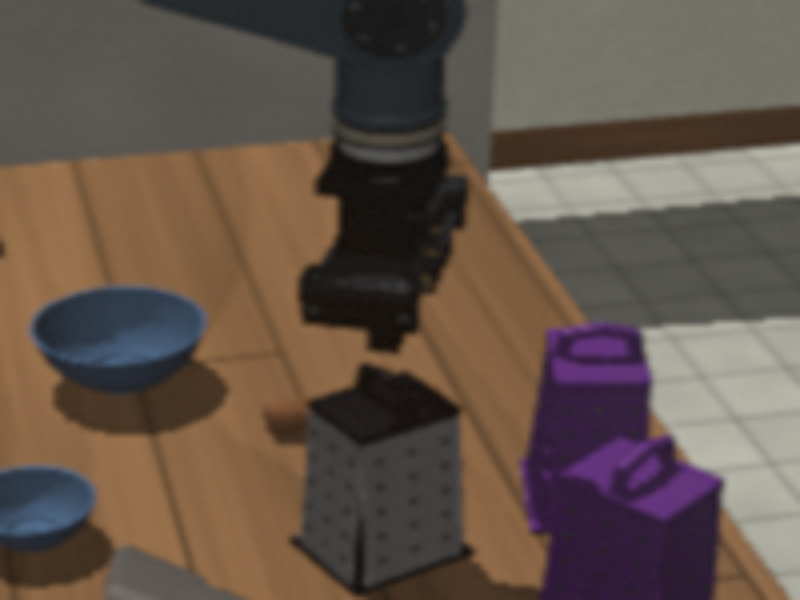

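The fingertips at (385,345) stand clear above the middle of the steel grater's handle at (385,375). I'll hold there for over 2 s, then lift and go over the lever pad.

Call:
play_rows --commands '[[[0,0,0],[0,0,0]],[[0,0,0],[0,0,0]],[[0,0,0],[0,0,0]],[[0,0,0],[0,0,0]],[[0,0,0],[0,0,0]],[[0,0,0],[0,0,0]],[[0,0,0],[0,0,0]],[[0,0,0],[0,0,0]],[[0,0,0],[0,0,0]],[[0,0,0],[0,0,0]]]'

```text
time_s: 4.65
position: [0.6775, -0.0291, 0.2406]
tcp_rot: [[0.431, 0.0, -0.902], [0.902, -0.0, 0.431], [0.0, -1.0, -0.0]]
force: [-0.1, 0.1, 0.3]
opening: 0.003
```

Call:
play_rows --commands '[[[0,0,0],[0,0,0]],[[0,0,0],[0,0,0]],[[0,0,0],[0,0,0]],[[0,0,0],[0,0,0]],[[0,0,0],[0,0,0]],[[0,0,0],[0,0,0]],[[0,0,0],[0,0,0]],[[0,0,0],[0,0,0]],[[0,0,0.02],[0,0,0]],[[0,0,0.05],[0,0,0]]]'

```text
time_s: 5.9
position: [0.6767, -0.029, 0.2898]
tcp_rot: [[0.431, -0.003, -0.902], [0.902, 0.001, 0.431], [-0.001, -1.0, 0.003]]
force: [0.4, 0.8, 0.3]
opening: 0.007
```

Call:
play_rows --commands '[[[-0.015,-0.017,0.015],[0,0,0]],[[-0.045,-0.052,0.015],[0,0,0]],[[-0.075,-0.087,0.015],[0,0,0]],[[-0.105,-0.122,0.015],[0,0,0]],[[-0.135,-0.157,0.015],[0,0,0]],[[-0.165,-0.192,0.015],[0,0,0]],[[-0.185,-0.215,0.01],[0,0,0]],[[-0.194,-0.223,0],[0,0,0]],[[-0.194,-0.223,-0.025],[0,0,0]],[[-0.194,-0.223,-0.035],[0,0,0]]]'

```text
time_s: 7.15
position: [0.4822, -0.2511, 0.2538]
tcp_rot: [[0.431, -0.003, -0.902], [0.902, 0.002, 0.431], [0.001, -1.0, 0.004]]
force: [-1.1, 0.9, 0.3]
opening: 0.006
```

```bash
python3 - <<'E'
from h import *
c=snap('side','side3.png'); s=read_state(); print(s['time_s'],s['position'],s['force'])
cv2.imwrite('pics/crop3.png',cv2.resize(c['frame'][150:330,170:370,::-1],(800,600)))
E
```

```text
7.2 [ 0.4821862  -0.25087192  0.25306574] [-0.25730575  1.13266906 -1.16535761]
```

View pics/crop3.png

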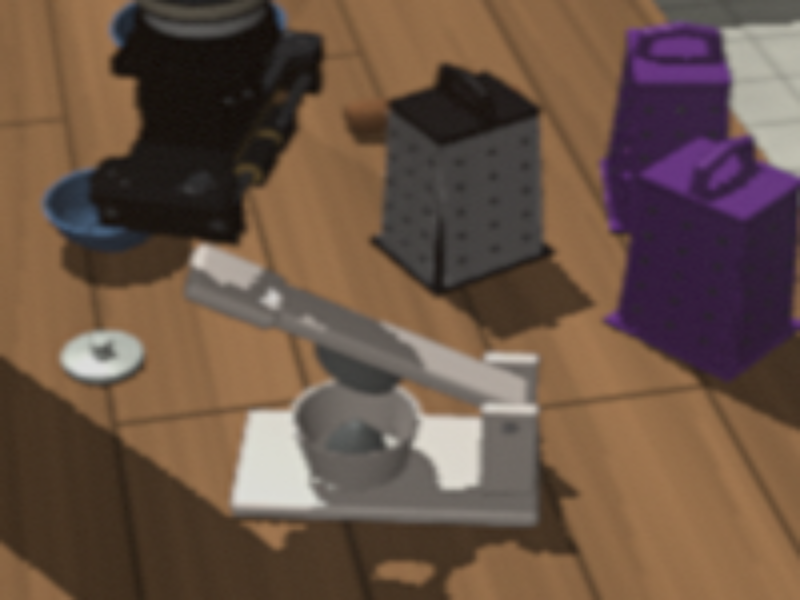

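The fingertips are just above the pad (tip near (228,238), pad near (225,265) in the crop), with nothing touching. I'll press along the arm's arc.

Call:
play_rows --commands '[[[0,0,-0.012],[0,0,0]],[[0,0,-0.024],[0,0,0]],[[0,0,-0.034],[0,0,0]],[[-0.005,0.001,-0.044],[0,0,0]],[[-0.01,0.0025,-0.053],[0,0,0]],[[-0.014,0.004,-0.062],[0,0,0]],[[-0.017,0.005,-0.07],[0,0,0]],[[-0.02,0.0055,-0.079],[0,0,0]],[[-0.023,0.006,-0.088],[0,0,0]],[[-0.026,0.0065,-0.098],[0,0,0]]]'

```text
time_s: 8.45
position: [0.4574, -0.2455, 0.157]
tcp_rot: [[0.431, 0.0, -0.902], [0.902, -0.0, 0.431], [0.0, -1.0, -0.0]]
force: [0.2, 0.8, 0.5]
opening: 0.003
```

Call:
play_rows --commands '[[[-0.002,0.0005,-0.01],[0,0,0]],[[-0.004,0.001,-0.019],[0,0,0]],[[-0.005,0.0015,-0.027],[0,0,0]],[[-0.005,0.0015,-0.032],[0,0,0]],[[-0.005,0.0015,-0.035],[0,0,0]],[[-0.005,0.0015,-0.035],[0,0,0]]]'

```text
time_s: 9.2
position: [0.4524, -0.244, 0.1224]
tcp_rot: [[0.431, -0.0, -0.902], [0.902, 0.0, 0.431], [0.0, -1.0, 0.0]]
force: [-1.4, -1.3, 0.3]
opening: 0.005
```

Call:
play_rows --commands '[[[0,0,-0.002],[0,0,0]],[[0,0,-0.004],[0,0,0]],[[0,0,-0.004],[0,0,0]],[[0,0,-0.005],[0,0,0]],[[0,0,-0.005],[0,0,0]]]'

```text
time_s: 9.82
position: [0.4525, -0.2441, 0.1183]
tcp_rot: [[0.431, 0.0, -0.902], [0.902, -0.0, 0.431], [-0.0, -1.0, -0.0]]
force: [-0.9, 1.0, 5.3]
opening: 0.004
```

```bash
python3 - <<'E'
from h import *
c=snap('side','side4.png'); s=read_state(); print(s['time_s'],s['position'],s['force'])
cv2.imwrite('pics/crop4.png',cv2.resize(c['frame'][150:330,170:370,::-1],(800,600)))
E
```

```text
9.875 [ 0.45253161 -0.24412806  0.11826749] [-1.42330352  0.50322472  5.65138308]
```

View pics/crop4.png

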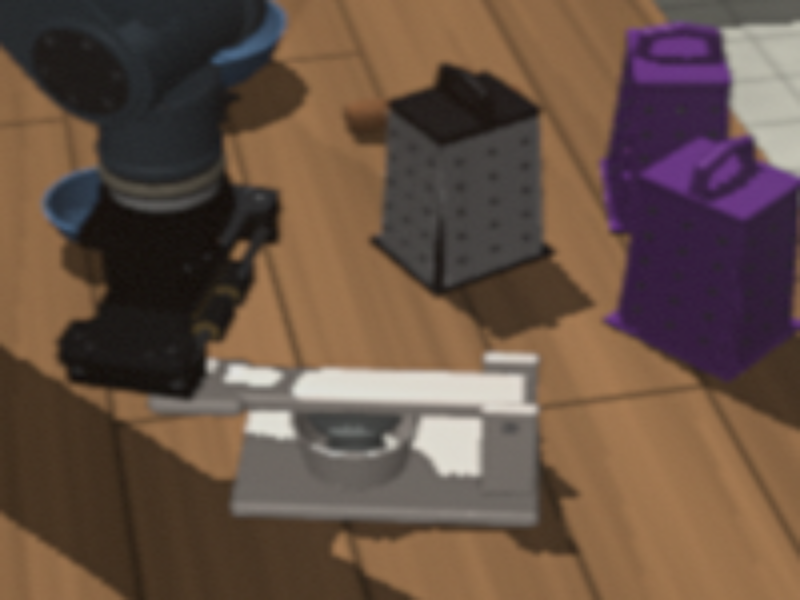

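The arm is level and shut: tip height is 0.093 and the force jumps to 5 N at the stop. I'll press slightly further, lift straight up, and go to the small bowl.

Call:
play_rows --commands '[[[0,0,-0.002],[0,0,0]],[[0,0,-0.003],[0,0,0]],[[0,0,-0.003],[0,0,0]]]'

```text
time_s: 10.25
position: [0.4526, -0.2441, 0.1177]
tcp_rot: [[0.431, 0.001, -0.902], [0.902, -0.001, 0.431], [-0.001, -1.0, -0.002]]
force: [-4.3, 3.0, 25.9]
opening: 0.001
```

Call:
play_rows --commands '[[[0,0,0.01],[0,0,0]],[[0,0,0.03],[0,0,0]],[[0,0,0.06],[0,0,0]],[[0,0,0.085],[0,0,0]],[[0,0,0.093],[0,0,0]],[[-0.002,0.02,0.093],[0,0,0]],[[-0.006,0.06,0.093],[0,0,0]],[[-0.01,0.1,0.093],[0,0,0]],[[-0.014,0.14,0.093],[0,0,0]],[[-0.018,0.18,0.093],[0,0,0]]]'

```text
time_s: 11.5
position: [0.4325, -0.0613, 0.2062]
tcp_rot: [[0.431, -0.003, -0.902], [0.902, 0.002, 0.431], [0.0, -1.0, 0.004]]
force: [0.4, -0.5, -0.5]
opening: 0.003
```

Call:
play_rows --commands '[[[-0.003,0.04,0],[0,0,0]],[[-0.006,0.075,0],[0,0,0]],[[-0.008,0.1,0],[0,0,0]],[[-0.009,0.109,0],[0,0,0]],[[-0.009,0.109,0],[0,0,0]]]'

```text
time_s: 12.12
position: [0.4246, 0.0455, 0.2069]
tcp_rot: [[0.43, -0.002, -0.903], [0.903, 0.0, 0.43], [-0.001, -1.0, 0.002]]
force: [1.1, -0.3, -0.1]
opening: 0.004
```

```bash
python3 - <<'E'
from h import *
c=snap('side','side5.png'); s=read_state(); print(s['time_s'],s['position'],s['force'])
w=cloud(c).reshape(-1,3); w=w[~np.isnan(w).any(1)]
d=(w[:,:2]-[.637,-.292]); a=d@[-.967,.253]; b=d@[.253,.967]
k=w[(abs(b)<.03)&(w[:,2]>.082)&(w[:,2]<.2)&(a>.03)&(a<.23)]; A=a[(abs(b)<.03)&(w[:,2]>.082)&(w[:,2]<.2)&(a>.03)&(a<.23)]
for lo in (.03,.08,.13,.18): q=k[(A>lo)&(A<lo+.05)];print(lo,len(q),np.percentile(q[:,2],[50,90]).round(4))
t=cloud(capture('top'));q=t.reshape(-1,3);q=q[~np.isnan(q).any(1)]
for h,cc in((.045,(.426,.045)),):
    for n,z in(('s',w),('t',q)):
        k=z[(np.hypot(*(z[:,:2]-cc).T)<.06)&(abs(z[:,2]-h)<.006)];print(n,len(k),cv2.minEnclosingCircle(k[:,:2].astype(np.float32)) if len(k) else 0)
E
```

```text
12.175 [0.42505361 0.04489379 0.20713531] [0.48823979 0.51776356 0.64557897]
0.03 251 [0.0923 0.0947]
0.08 250 [0.0921 0.0944]
0.13 296 [0.0919 0.0942]
0.18 213 [0.0919 0.0948]
s 165 ((0.4262842535972595, 0.044311076402664185), 0.05235739052295685)
t 38 ((0.39286118745803833, 0.058832798153162), 0.032014720141887665)
```

View pics/side5.png

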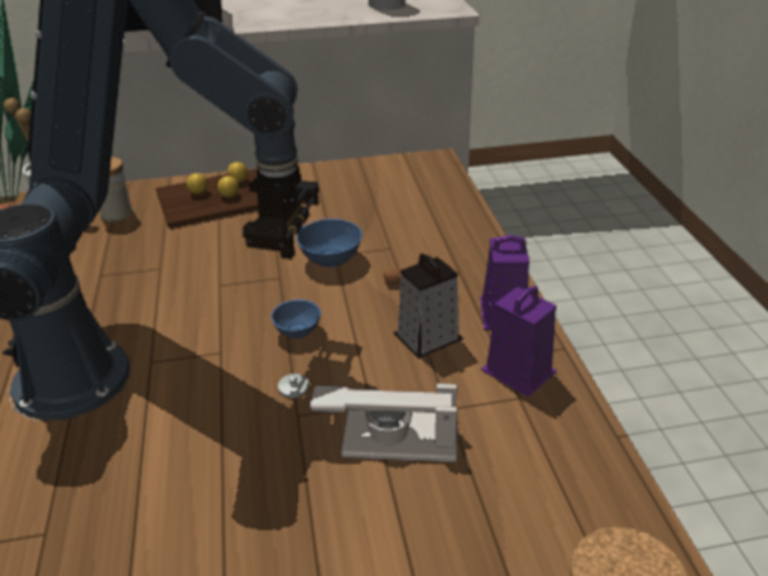

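The lever stayed flat at 92-95 mm along its whole length, so it is shut. The small bowl at (297,318) is unmoved and its side-view fit agrees. I'll go down to 25 mm above its rim and hold.

Call:
play_rows --commands '[[[0.001,0,-0.02],[0,0,0]],[[0.001,0,-0.05],[0,0,0]],[[0.001,0,-0.08],[0,0,0]],[[0.001,0,-0.1],[0,0,0]],[[0.001,0,-0.109],[0,0,0]],[[0.001,0,-0.112],[0,0,0]],[[0.001,0,-0.112],[0,0,0]],[[0.001,0,-0.112],[0,0,0]],[[0.001,0,-0.112],[0,0,0]],[[0.001,0,-0.112],[0,0,0]]]'

```text
time_s: 13.48
position: [0.4266, 0.045, 0.0959]
tcp_rot: [[0.431, 0.001, -0.902], [0.902, -0.0, 0.431], [0.0, -1.0, -0.001]]
force: [0.4, -0.4, 0.1]
opening: 0.008
```

Call:
play_rows --commands '[[[0,0,0],[0,0,0]],[[0,0,0],[0,0,0]],[[0,0,0],[0,0,0]],[[0,0,0],[0,0,0]],[[0,0,0],[0,0,0]],[[0,0,0],[0,0,0]],[[0,0,0],[0,0,0]],[[0,0,0],[0,0,0]],[[0,0,0],[0,0,0]],[[0,0,0],[0,0,0]]]'

```text
time_s: 14.72
position: [0.4264, 0.0449, 0.0956]
tcp_rot: [[0.431, 0.0, -0.902], [0.902, 0.0, 0.431], [0.0, -1.0, -0.0]]
force: [-0.6, 0.4, -0.2]
opening: 0.005
```

Call:
play_rows --commands '[[[0,0,0],[0,0,0]],[[0,0,0],[0,0,0]],[[0,0,0],[0,0,0]],[[0,0,0],[0,0,0]],[[0,0,0],[0,0,0]],[[0,0,0],[0,0,0]],[[0,0,0],[0,0,0]],[[0,0,0],[0,0,0]],[[0,0,0],[0,0,0]],[[0,0,0],[0,0,0]]]'

```text
time_s: 15.98
position: [0.4264, 0.0449, 0.0955]
tcp_rot: [[0.431, -0.0, -0.902], [0.902, -0.0, 0.431], [-0.0, -1.0, 0.0]]
force: [-0.4, -0.6, 0.6]
opening: -0.0
```

```bash
python3 - <<'E'
from h import *
c=snap('side','side6.png'); s=read_state(); print(s['time_s'],s['position'],s['force'])
E
```

```text
16.025 [0.42643269 0.04491455 0.09553917] [0.09180916 0.60642645 0.30147121]
```

View pics/side6.png

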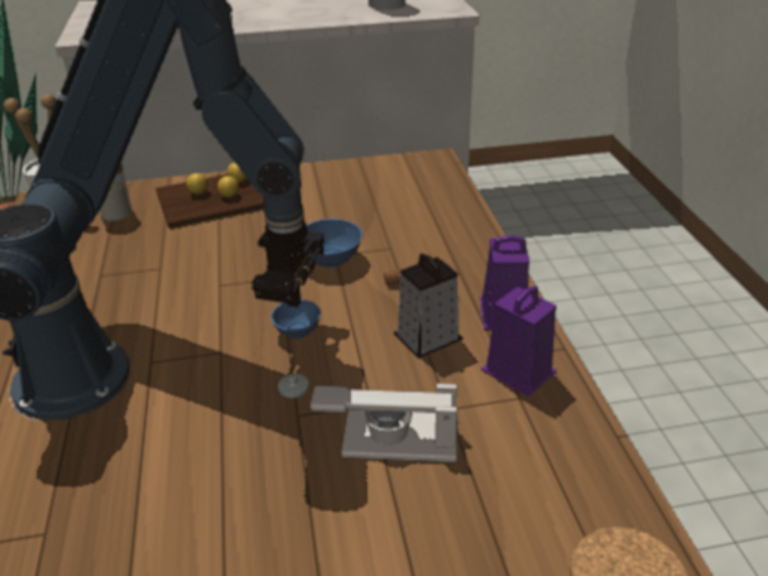

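The fingertips at about (296,302) point into the small bowl's mouth at (297,315) without touching it. The lever is shut, and the grater, lid, pestle and bowls stand where they were.

```bash
python3 -c "
from rig import *
hand_in()"
```

```text
the job is handed in; nothing more can be done
```

The lemon job was shown in the order asked and handed in at about 16 s, well inside the 67 s limit.

- **Grater:** The closed fingertips pointed down about 25 mm above the middle of the stainless grater's handle for over 2 s, without touching it.
- **Lever:** I pushed it down from above with the closed fingertips until it stopped, with a peak force reading of about 26 N. After I lifted off, it measured level at 92–95 mm along its whole length, so it is shut.
- **Small bowl:** The fingertips pointed about 25 mm above the middle of its mouth for over 2 s and finished there. The TCP was at (0.426, 0.045, 0.096) with only noise on the force reading.

In the last picture, the grater, bowls and lid looked unmoved, as did the visible end of the pestle. One check was unusable: the second top-view fit of the small bowl, because the arm hid it. The side-view fit agreed with the first measurement to about 1 mm.

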